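# Find the tamper's well in the stepped stand

### The job

Take the coffee tamper that stands alone at the left of the wooden stand and find its place by trying: starting with the smallest well, lower it gently onto each well in turn until it enters one, never forcing it. Leave it let go and standing upright in that first well it enters, foot flat on the bottom; leave the two tampers at the right and everything else where they are.

Things in the scene. Friction and masses are not known exactly. Their poses are not given: they have to be found in the camera images.
- stand: Wooden block fixed to the worktop, rigid, 80 (x) x 254 (y) x 32 mm high, with a row of 4 round wells along y, smallest at the left end (+y). Wells 18 mm deep, flat floor 14 mm above the worktop, 0.7 mm chamfer. A tamper has 2 mm of play across in its own well and is 3 mm too wide for the one before. Origin: centre of underside; y along the row to the left.
- well_0 (a point): Centre of the mouth of the 45 mm wide well, level with the top face of the stand, 94.5 mm along the stand's y axis; the smallest well, at the left end of the row. No tamper enters it. The stand is hard: at over 15 mm/s a tamper meets it with a jolt of 30 to 50 N.
- well_1 (a point): Centre of the mouth of the 50 mm wide well, level with the top face of the stand, 39 mm along the stand's y axis.
- well_2 (a point): Centre of the mouth of the 55 mm wide well, level with the top face of the stand, -21.5 mm along the stand's y axis.
- well_3 (a point): Centre of the mouth of the 60 mm wide well, level with the top face of the stand, -87 mm along the stand's y axis; the largest, at the right end.
- tamper_a: Coffee tamper, upright: steel foot 20 mm thick, 48, 53 or 58 mm across (one tamper each; which has which is not known), thin neck, wooden handle, a cylinder 32 mm across from 36 to 62 mm above the underside, domed top at 70 mm; it can pivot in the grip if pressed off centre; 0.17 to 0.33 kg. Origin: centre of the underside. Any of the three may be the one alone at the left (+y) of the stand.
- tamper_b: Coffee tamper, upright: steel foot 20 mm thick, 48, 53 or 58 mm across (one tamper each; which has which is not known), thin neck, wooden handle, a cylinder 32 mm across from 36 to 62 mm above the underside, domed top at 70 mm; it can pivot in the grip if pressed off centre; 0.17 to 0.33 kg. Origin: centre of the underside. Any of the three may be the one alone at the left (+y) of the stand.
- tamper_c: Coffee tamper, upright: steel foot 20 mm thick, 48, 53 or 58 mm across (one tamper each; which has which is not known), thin neck, wooden handle, a cylinder 32 mm across from 36 to 62 mm above the underside, domed top at 70 mm; it can pivot in the grip if pressed off centre; 0.17 to 0.33 kg. Origin: centre of the underside. Any of the three may be the one alone at the left (+y) of the stand.
- honey_jar: Squat jar of honey with a round lid, 58x62x86 mm, at the right of the stand among the two waiting tampers. Origin: centre of its underside. To be left alone.
- salt_shaker: Glass salt shaker with a domed grey top, 44x44x90 mm, behind the stand to the left. Origin: centre of its underside. To be left alone.
- mug_can: Straight mug with handle, 86x118x96 mm, far to the right. Origin: centre of its underside. To be left alone.
- teaspoon: Teaspoon lying flat, 139x30x10 mm, on the near side of the stand. Origin: centre of its underside. To be left alone.
- tin_fish: Low round tin, 86x86x40 mm, behind the stand. Origin: centre of its underside. To be left alone.
- tea_box: Carton of tea, 72x135x78 mm, at the right rear. Origin: centre of its underside. To be left alone.
- lemon_1: Lemon, 77x51x52 mm, at the right, near the front edge. Origin: centre of its underside. To be left alone.
There are look-alikes about, which are no part of the job. What is shaped like the tamper_b but green or pink is not meant.

How it is judged (in metres and radians):
On the way, in this order (a step that is already met when the one before it is completed fails the run):
1. the tamper is rested on the mouth of the smallest well and does not enter (((horizontal distance between tamper_a and well_0 below 0.008 m and contact force between tamper_a and stand above 1 N and z of tamper_a in the frame of well_0 above -0.004 m) or (horizontal distance between tamper_b and well_0 below 0.008 m and contact force between tamper_b and stand above 1 N and z of tamper_b in the frame of well_0 above -0.004 m) or (horizontal distance between tamper_c and well_0 below 0.008 m and contact force between tamper_c and stand above 1 N and z of tamper_c in the frame of well_0 above -0.004 m))), for 0.05 s.
2. it is tried at the second well: it enters, if that is its well, or else rests on the mouth (((horizontal distance between tamper_c and well_1 below 0.008 m and z of tamper_c in the frame of well_1 below -0.005 m) or (horizontal distance between tamper_a and well_1 below 0.008 m and contact force between tamper_a and stand above 1 N and z of tamper_a in the frame of well_1 above -0.004 m) or (horizontal distance between tamper_b and well_1 below 0.008 m and contact force between tamper_b and stand above 1 N and z of tamper_b in the frame of well_1 above -0.004 m))), for 0.05 s.
3. if it entered the second well it stands fully home there, let go; otherwise it is tried at the third well: it enters, if that is its well, or else rests on the mouth ((((horizontal distance between tamper_c and well_1 below 0.004 m and z of tamper_c in the frame of well_1 below -0.0155 m and angle between tamper_c's own z axis and vertical below 0.08 rad) and contact force between tamper_c and the fingers below 0.05 N) or (horizontal distance between tamper_a and well_2 below 0.008 m and z of tamper_a in the frame of well_2 below -0.005 m) or (horizontal distance between tamper_b and well_2 below 0.008 m and contact force between tamper_b and stand above 1 N and z of tamper_b in the frame of well_2 above -0.004 m))), for 0.05 s.
At the end, for the whole second after the job is handed in: the tamper from the left stands let go, at rest and upright (0.08 rad) in the first well it enters, underside at least 15.5 mm below the mouth, within 4 mm of the well's axis; the other two stand upright (0.1 rad) at the right of the stand, within 30 mm of where they were ((((horizontal distance between tamper_a and well_2 below 0.004 m and z of tamper_a in the frame of well_2 below -0.0155 m and angle between tamper_a's own z axis and vertical below 0.08 rad) and contact force between tamper_a and the fingers below 0.05 N and linear speed of tamper_a below 0.02 m/s and distance of each of tamper_b, tamper_c from where it was at the start of the episode below 0.03 m and y of each of tamper_b, tamper_c in the frame of stand below 0 m and angle between each of tamper_b, tamper_c's own z axis and vertical below 0.1 rad) or ((horizontal distance between tamper_b and well_3 below 0.004 m and z of tamper_b in the frame of well_3 below -0.0155 m and angle between tamper_b's own z axis and vertical below 0.08 rad) and contact force between tamper_b and the fingers below 0.05 N and linear speed of tamper_b below 0.02 m/s and distance of each of tamper_a, tamper_c from where it was at the start of the episode below 0.03 m and y of each of tamper_a, tamper_c in the frame of stand below 0 m and angle between each of tamper_a, tamper_c's own z axis and vertical below 0.1 rad) or ((horizontal distance between tamper_c and well_1 below 0.004 m and z of tamper_c in the frame of well_1 below -0.0155 m and angle between tamper_c's own z axis and vertical below 0.08 rad) and contact force between tamper_c and the fingers below 0.05 N and linear speed of tamper_c below 0.02 m/s and distance of each of tamper_a, tamper_b from where it was at the start of the episode below 0.03 m and y of each of tamper_a, tamper_b in the frame of stand below 0 m and angle between each of tamper_a, tamper_b's own z axis and vertical below 0.1 rad))); the robot touches nothing.
It fails at once if a tamper is forced: pressed on the stand with more than 45 N (contact force between any of tamper_a, tamper_b, tamper_c and stand above 45 N).
It fails at once if a tamper is tipped over (angle between any of tamper_a, tamper_b, tamper_c's own z axis and vertical above 0.5 rad).
It fails at once if another thing on the worktop is displaced by more than 30 mm (distance of any of honey_jar, salt_shaker, mug_can, teaspoon, tin_fish, tea_box, lemon_1 from where it was at the start of the episode above 0.03 m).
It also fails if it takes over 72 s, if anything falls off the work surface, if the arm or the gripper's body presses on something with over 40 N, if the wrist force passes 120 N, or if a joint passes its speed limit or range.

### The arm

A 7-joint arm with a two-finger parallel gripper is mounted at the origin on a cart in front of the work surface, level with it; the furniture and walls round the work are solid. World frame = base frame: x ahead of the robot, y to its left, z up, the work surface at z = 0. Lengths are in m, angles in degrees, forces in N, time in s.
With the tool pointing down it reaches from about 0.425 to 0.875 m from the base axis. Payload 4.7 kg.
Tool frame: the origin (TCP) lies between the finger pads; the fingertips stand 17 mm ahead of it and the grasp point (between the pads) lies 2 mm behind it; z points along the fingers, y is the line along which they close (so a half turn about z gives the same grasp; the last joint's range is limited). The gripper opens to 87 mm and grips with 3 to 60 N. Pads are 19 mm wide; open, the fingers measure 117 mm over their backs; the gripper's body (75 mm by 190 mm) begins 51 mm behind the grasp point.
Start: joints at [73.402, 18.392, -4.016, 83.108, 1.295, 78.541, -3.26], TCP at [0.194, -0.62, 0.24] pointing down, gripper open.
Joint ranges: [-163.93, 163.93], [-17.29, 119.83], [-79.2, 71.16], [3.27, 140.29], [-89.18, 269.18], [5.43, 117.66], [-154.24, 154.24]. Speed limits (degrees/s): [147.25, 147.25, 180, 180, 180, 180, 180].

### API

Orientations are given as [roll, pitch, yaw] about the fixed x, y, z axes, in that order (R = Rz(yaw) Ry(pitch) Rx(roll)).
In Python, from cell import env, cams gives the robot as it stands.
- The arm moves only by the shell command python3 -m pendant 'ROWS' [FORCE]. ROWS is JSON, a list of rows, each an object of numbers: "tx", "ty", "tz": the shift along the tool's x, y, z each as a share of 0.05 m, from -1 to 1; "spin": the turn about the tool's z as a share of 4 degrees, from -1 to 1; "claw": the closure, from 0 (fully open) to 1 (shut). A call has 1 to 10 rows; each row shifts and turns the commanded pose from where the row before left it, along the tool's axes as they then stand; what a row does not reach is not made up. A row lasts 1/8 s, in which the tool goes at most 62.5 mm and 10.7 degrees, less where a joint would pass 70% of its speed; a pose out of reach is approached as far as the arm can. A call with a number of a shift or a turn outside -1 to 1 is refused whole. A call with a gripper value outside its range is refused whole. The fingers move at their own pace and stop on an object; FORCE is the grip in N (left out, the last holds). Time passes only in rows, so rows that do not move let the fingers close. It gives the time, the measured TCP pose, the force, the opening and the grip force at its end, in the units of the state.
- env.get_obs(): the state, without advancing time (a new reading comes with each control period).
- cams.read_camera(name): name is "side" or "top"; returns the picture (480x640x3 uint8, red, green, blue); there is no depth.
- cams.camera_info(name): a dict with "fx", "fy", "cx", "cy" (pixels), "rvec" (rotation vector, rad) and "tvec" (3), from world to camera coordinates, as OpenCV has them. Camera axes: x right, y down, z forward; pixel columns grow to the right and rows downward; lengths in m; the calibration is good to about 2 mm. A picture is of the moment at which its call begins. camera_info takes no time and is no camera call.
- env.sign_off(): hands the job in; it is judged then, once.
The state is a dict: "time_s": time; "qpos": joint angles; "joint_velocities": joint speeds; "effort": joint torques, N m; "tool_pos": TCP position; "tool_rot": TCP orientation; "force": force on the tool from outside, world axes, zero at the start; "wrist_torque": the same for the moment, N m; "grip_width": finger opening in m; "grasp_force": force on a finger pad.
Only numpy, scipy, OpenCV 4.12 (cv2) and the standard library are available. Lean on these libraries where they do the work, as an engineer would, in place of code of your own. Each camera call takes 0.05 s, during which the arm holds its last target. There are 200 camera calls.

## Working session

There is one attempt and no reset: what is moved stays moved. The work goes in short steps, Python scripts to look and compute and a shell command to move; the robot and the scene stay as the last step left them, time stands still between calls to the robot, and variables do not carry over. Pictures are saved under pics/ and viewed, at most 10 in all, crops included, and the job is handed in when it is done.

```bash
mkdir -p pics; python3 - <<'E'
from cell import env,cams
import cv2
for n in("side","top"):
    cv2.imwrite(f"pics/{n}0.png",cams.read_camera(n)[:,:,::-1]);print(n,cams.camera_info(n))
o=env.get_obs();print(o)
E
```

```text
side {'fx': 526.0574443989058, 'fy': 526.0574443989058, 'cx': 321.6866651236379, 'cy': 241.4645455641356, 'rvec': array([ 0.37343125, -2.52138266,  1.55395834]), 'tvec': array([0.42670513, 0.19974882, 0.93590629])}
top {'fx': 524.4334865925266, 'fy': 524.4334865925266, 'cx': 319.9319441360323, 'cy': 246.94531931472892, 'rvec': array([ 2.13909764, -2.1889219 ,  0.07240795]), 'tvec': array([-0.17586504,  0.50220581,  1.20402825])}
{'time_s': 0.1, 'qpos': array([73.40205687, 18.43398391, -4.0149645 , 83.16777063,  1.29713776,
       78.53893642, -3.25963569]), 'joint_velocities': array([-0.14472778, -0.01776924, -0.0118203 , -0.14895695,  0.02212594,
        0.07035998, -0.01776317]), 'effort': array([-1.07032058e-03, -4.92572880e+01, -4.05916404e-01, -3.13399851e+01,
       -6.39308151e-02,  3.95489100e-02,  8.83583698e-05]), 'tool_pos': array([ 0.19424096, -0.61982464,  0.23858141]), 'tool_rot': array([-1.79904654e+02,  7.62628241e-03,  1.74077936e+01]), 'force': array([-0.31695338, -0.3221543 , -0.1500478 ]), 'wrist_torque': array([-0.0327311 , -0.09286997,  0.01838653]), 'grasp_force': 0.0, 'grip_width': 0.08723238282774994}
```

View pics/top0.png

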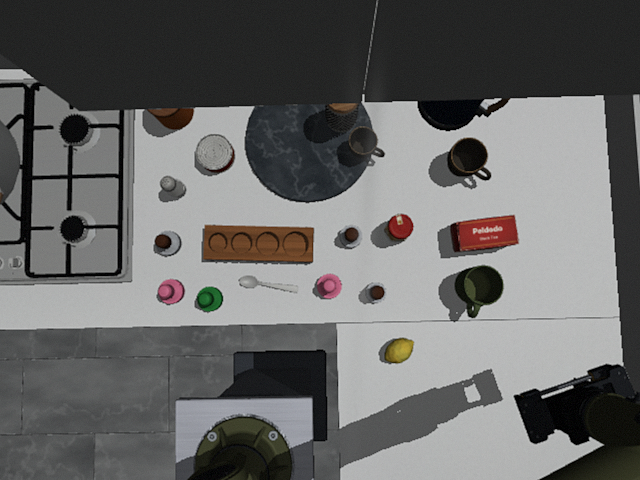

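View pics/side0.png

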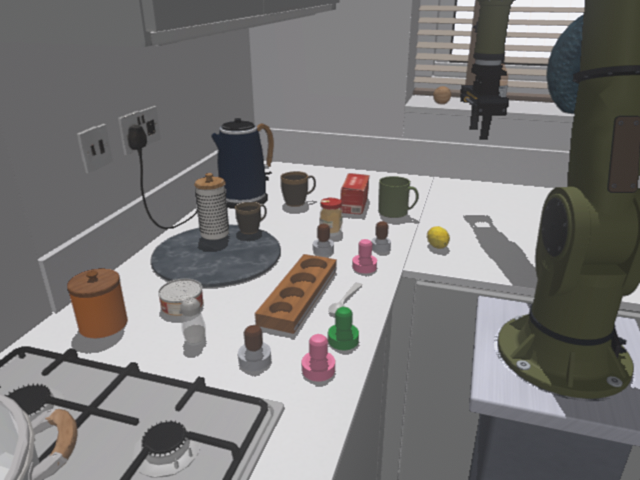

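```bash
cat > h.py <<'E'
import cv2,numpy as np
from cell import env,cams
I={n:cams.camera_info(n) for n in("side","top")}
def cam(n):
    i=I[n];R=cv2.Rodrigues(i["rvec"])[0];return i,R,-R.T@i["tvec"]
def ray(n,p):
    i,R,c=cam(n);d=R.T@np.array([(p[0]-i["cx"])/i["fx"],(p[1]-i["cy"])/i["fy"],1]);return c,d/np.linalg.norm(d)
def plane(n,p,z):
    c,d=ray(n,p);return c+d*(z-c[2])/d[2]
def tri(pt,ps):
    a,u=ray("top",pt);b,v=ray("side",ps)
    s=np.linalg.lstsq(np.c_[u,-v],b-a,rcond=None)[0];P,Q=a+u*s[0],b+v*s[1]
    return (P+Q)/2,np.linalg.norm(P-Q)
def proj(n,P):
    i=I[n];K=np.array([[i["fx"],0,i["cx"]],[0,i["fy"],i["cy"]],[0,0,1]])
    return cv2.projectPoints(np.array(P,float).reshape(-1,3),i["rvec"],i["tvec"],K,None)[0][:,0]
E
python3 - <<'E'
from h import *
np.set_printoptions(precision=4,suppress=True)
for n,roi,sr in(("top",(145,225,185,262),(195,218,320,270)),("side",(230,315,280,372),(250,250,345,335))):
    print(n,cam(n)[2])
    im=cams.read_camera(n);hsv=cv2.cvtColor(im,cv2.COLOR_RGB2HSV)
    x0,y0,x1,y1=roi;h=hsv[y0:y1,x0:x1]
    m=((h[...,1]>90)&(h[...,2]<140)&((h[...,0]<20)|(h[...,0]>170))).astype(np.uint8)
    c=max(cv2.findContours(m,0,1)[0],key=cv2.contourArea);M=cv2.moments(c)
    print("handle",cv2.boundingRect(c)+np.array([x0,y0,0,0]),M["m10"]/M["m00"]+x0,M["m01"]/M["m00"]+y0,cv2.contourArea(c))
    x0,y0,x1,y1=sr;h=hsv[y0:y1,x0:x1]
    m=((h[...,1]>90)&((h[...,0]<20)|(h[...,0]>170))).astype(np.uint8)
    c=max(cv2.findContours(m,0,1)[0],key=cv2.contourArea)
    q=cv2.approxPolyDP(cv2.convexHull(c),3,True)[:,0]+[x0,y0];print("stand",q.tolist(),cv2.minAreaRect(c))
    if n=="top":print([plane(n,p,.032) for p in q])
    x0,y0,x1,y1=(140,210,330,275) if n=="top" else (225,245,345,385)
    cv2.imwrite(f"pics/{n}c.png",cv2.resize(im[y0:y1,x0:x1,::-1],None,fx=4,fy=4,interpolation=2))
a=cv2.imread("pics/topc.png");b=cv2.imread("pics/sidec.png");print(a.shape,b.shape)
E
```

```text
top [ 0.3875 -0.2145  1.2396]
handle [155 235  16  13] 162.73933102652825 241.10957324106113 144.5
stand [[205, 225], [312, 228], [312, 261], [205, 259]] ((62.98413848876953, 25.166288375854492), (109.4689712524414, 34.228389739990234), 1.3639274835586548)
[array([0.5549, 0.0795, 0.032 ]), array([ 0.5416, -0.1702,  0.032 ]), array([ 0.4649, -0.1686,  0.032 ]), array([0.4753, 0.0797, 0.032 ])]
side [0.1897 0.838  0.5997]
handle [260 315  20  15] 272.16784869976357 322.17021276595744 141.0
stand [[335, 260], [293, 332], [260, 324], [256, 312], [303, 255]] ((43.80999755859375, 39.973670959472656), (42.012977600097656, 93.87432861328125), 31.087505340576172)
(260, 760, 3) (560, 480, 3)
```

View pics/topc.png

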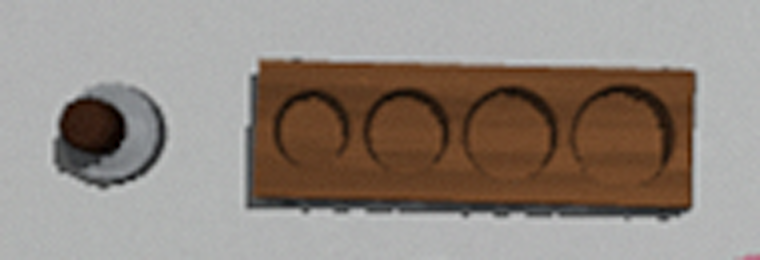

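View pics/sidec.png

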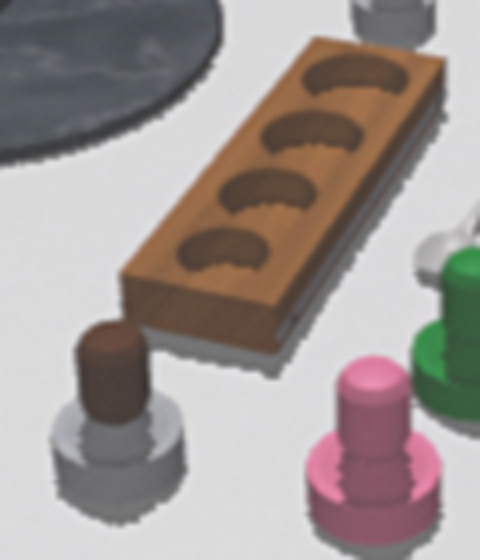

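```bash
cat > m.py <<'E'
from h import *
np.set_printoptions(precision=4,suppress=True)
T=lambda p:((p[0]+.5)/4-.5+140,(p[1]+.5)/4-.5+210)
S=lambda p:((p[0]+.5)/4-.5+225,(p[1]+.5)/4-.5+245)
tc=[(262,60),(694,72),(691,207),(255,197)];sc=[(122,277),(318,38),(445,60),(277,305)]
P=[tri(T(a),S(b)) for a,b in zip(tc,sc)]
for p,e in P:print("corner",p,e)
C=np.array([plane("top",T(a),.032) for a in tc]);D=np.array([plane("side",S(a),.032) for a in sc])
for X in(C,D):
    c=X.mean(0);y=(X[0]+X[3]-X[1]-X[2])/2;x=(X[0]+X[1]-X[2]-X[3])/2
    print(c,np.linalg.norm(y),np.linalg.norm(x),"yaw",np.degrees(np.arctan2(-y[0],y[1])),np.degrees(np.arctan2(x[1],x[0])))
# wells: rim near points in top view, left/right extremes & top arc
for n,f,w in(("top",T,[(312,131),(406,134),(510,134),(624,136)]),("side",S,[(223,249),(268,191),(312,133),(356,77)])):
    print(n,[plane(n,f(q),.032) for q in w])
for q,r in(((93,124),(113,372)),):print("handle",tri(T(q),S(r)))
# tamper axis from each view: blob centroid on height of mid handle
print(plane("top",T((93,124)),.055),plane("side",S((113,372)),.053))
print("foot ring side, l/r edges z=.02",plane("side",S((119,433)),.02),"top",plane("top",T((114,134)),.02))
E
python3 m.py
```

```text
corner [0.5552 0.0798 0.028 ] 0.0023413920845624416
corner [ 0.5418 -0.173   0.0296] 0.0018050682770311033
corner [ 0.4641 -0.1694  0.0291] 0.00017156869335208035
corner [0.4751 0.0836 0.0307] 0.0014181836071053022
[ 0.5094 -0.0449  0.032 ] 0.25277294372300685 0.07930575324243884 yaw -2.8465814474137896 -2.752894460710372
[ 0.5068 -0.0406  0.032 ] 0.2519064231917174 0.07724397857722445 yaw -2.632539328981432 -1.7219833822220125
top [array([0.5134, 0.0501, 0.032 ]), array([ 0.5103, -0.0048,  0.032 ]), array([ 0.5088, -0.0653,  0.032 ]), array([ 0.5061, -0.1315,  0.032 ])]
side [array([0.5142, 0.0492, 0.032 ]), array([ 0.5111, -0.0061,  0.032 ]), array([ 0.5083, -0.0667,  0.032 ]), array([ 0.5045, -0.1312,  0.032 ])]
handle (array([0.5178, 0.1728, 0.0477]), np.float64(0.0022310602368008233))
[0.5181 0.1709 0.055 ] [0.5135 0.1791 0.053 ]
foot ring side, l/r edges z=.02 [0.5132 0.1783 0.02  ] top [0.5157 0.1698 0.02  ]
```

```bash
python3 -m pendant '[{"spin":0.87},{"spin":0.87},{"spin":0.87},{"spin":0.87},{"spin":0.87},{"tx":1},{"tx":1},{"tx":1},{"tx":1},{"tx":1}]' 10; python3 -m pendant '[{"tx":1,"ty":-0.5},{"tx":0.4,"ty":-0.9},{"ty":-1},{"ty":-1},{"ty":-1},{"ty":-1},{"ty":-1},{"ty":-1},{"ty":-1},{"ty":-1}]';  python3 -m pendant '[{"ty":-1},{"ty":-1},{"ty":-1},{"ty":-1},{"ty":-1},{"ty":-1},{"ty":-0.5},{},{},{}]'
```

```text
invalid input at $[0]: expected keys tx, ty, tz, spin, claw
invalid input at $[0]: expected keys tx, ty, tz, spin, claw
invalid input at $[0]: expected keys tx, ty, tz, spin, claw
```

```bash
python3 -m pendant '[{"tx":0,"ty":0,"tz":0,"spin":0.87,"claw":0},{"tx":0,"ty":0,"tz":0,"spin":0.87,"claw":0},{"tx":0,"ty":0,"tz":0,"spin":0.87,"claw":0},{"tx":0,"ty":0,"tz":0,"spin":0.87,"claw":0},{"tx":0,"ty":0,"tz":0,"spin":0.87,"claw":0},{"tx":1,"ty":0,"tz":0,"spin":0,"claw":0},{"tx":1,"ty":0,"tz":0,"spin":0,"claw":0},{"tx":1,"ty":0,"tz":0,"spin":0,"claw":0},{"tx":1,"ty":0,"tz":0,"spin":0,"claw":0},{"tx":1,"ty":0,"tz":0,"spin":0,"claw":0}]' 10
python3 -m pendant '[{"tx":1,"ty":-0.5,"tz":0,"spin":0,"claw":0},{"tx":0.4,"ty":-0.9,"tz":0,"spin":0,"claw":0},{"tx":0,"ty":-1,"tz":0,"spin":0,"claw":0},{"tx":0,"ty":-1,"tz":0,"spin":0,"claw":0},{"tx":0,"ty":-1,"tz":0,"spin":0,"claw":0},{"tx":0,"ty":-1,"tz":0,"spin":0,"claw":0},{"tx":0,"ty":-1,"tz":0,"spin":0,"claw":0},{"tx":0,"ty":-1,"tz":0,"spin":0,"claw":0},{"tx":0,"ty":-1,"tz":0,"spin":0,"claw":0},{"tx":0,"ty":-1,"tz":0,"spin":0,"claw":0}]'
python3 -m pendant '[{"tx":0,"ty":-1,"tz":0,"spin":0,"claw":0},{"tx":0,"ty":-1,"tz":0,"spin":0,"claw":0},{"tx":0,"ty":-1,"tz":0,"spin":0,"claw":0},{"tx":0,"ty":-1,"tz":0,"spin":0,"claw":0},{"tx":0,"ty":-1,"tz":0,"spin":0,"claw":0},{"tx":0,"ty":-1,"tz":0,"spin":0,"claw":0},{"tx":0,"ty":-0.4,"tz":0,"spin":0,"claw":0},{"tx":0,"ty":0,"tz":0,"spin":0,"claw":0},{"tx":0,"ty":0,"tz":0,"spin":0,"claw":0}]'
```

```text
time_s: 1.45
tool_pos: [0.4458, -0.6201, 0.2392]
tool_rot: [-180.0, 0.0, -0.0]
force: [0.3, -0.9, 0.2]
grip_width: 0.087
grasp_force: 0.0
time_s: 2.7
tool_pos: [0.5141, -0.1485, 0.2395]
tool_rot: [180.0, -0.0, 0.0]
force: [1.3, 0.6, -0.1]
grip_width: 0.0873
grasp_force: 0.0
time_s: 3.82
tool_pos: [0.5146, 0.1681, 0.2393]
tool_rot: [179.9, 0.0, -0.1]
force: [-0.8, 0.2, 0.1]
grip_width: 0.0871
grasp_force: 0.0
```

```bash
python3 -m pendant '[{"tx":0.02,"ty":-0.08,"tz":0.9,"spin":0,"claw":0},{"tx":0,"ty":0,"tz":0.9,"spin":0,"claw":0},{"tx":0,"ty":0,"tz":0.9,"spin":0,"claw":0},{"tx":0,"ty":0,"tz":0.6,"spin":0,"claw":0},{"tx":0,"ty":0,"tz":0.44,"spin":0,"claw":0},{"tx":0,"ty":0,"tz":0,"spin":0,"claw":0},{"tx":0,"ty":0,"tz":0,"spin":0,"claw":0}]'
python3 - <<'E'
from h import *
for n,(x0,y0,x1,y1) in(("top",(120,200,220,275)),("side",(200,240,320,385))):
    cv2.imwrite(f"pics/{n}g.png",cv2.resize(cams.read_camera(n)[y0:y1,x0:x1,::-1],None,fx=4,fy=4,interpolation=2))
a=cv2.imread("pics/topg.png");b=cv2.imread("pics/sideg.png")
c=np.zeros((580,880,3),np.uint8);c[:300,:400]=a;c[:,400:]=b;cv2.imwrite("pics/g.png",cv2.resize(c,(800,527)))
E
```

```text
time_s: 4.7
tool_pos: [0.5162, 0.173, 0.0534]
tool_rot: [180.0, -0.1, -0.1]
force: [0.4, 1.1, 0.7]
grip_width: 0.0869
grasp_force: 0.0
```

View pics/g.png

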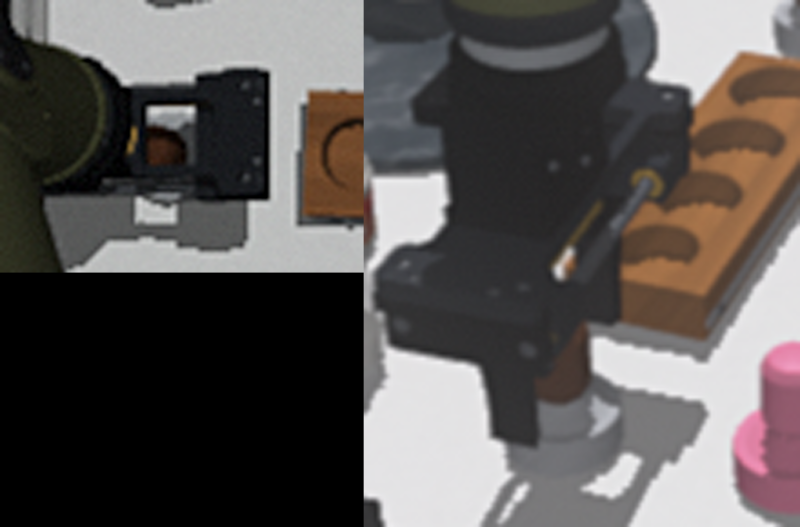

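The fingers straddle the brown handle (side view about (565,365) in the composite). I'll close gently, then open, turn 90° and regrip so the tamper is centred in both directions.

```bash
python3 -m pendant '[{"tx":0,"ty":0,"tz":0.06,"spin":0,"claw":1},{"tx":0,"ty":0,"tz":0,"spin":0,"claw":1},{"tx":0,"ty":0,"tz":0,"spin":0,"claw":1},{"tx":0,"ty":0,"tz":0,"spin":0,"claw":1},{"tx":0,"ty":0,"tz":0,"spin":0,"claw":1},{"tx":0,"ty":0,"tz":0,"spin":0,"claw":1},{"tx":0,"ty":0,"tz":0,"spin":0,"claw":1},{"tx":0,"ty":0,"tz":0,"spin":0,"claw":1}]' 5
python3 -m pendant '[{"tx":0,"ty":0,"tz":0,"spin":0,"claw":0},{"tx":0,"ty":0,"tz":0,"spin":0,"claw":0},{"tx":0,"ty":0,"tz":0,"spin":0,"claw":0},{"tx":0,"ty":0,"tz":0,"spin":-1,"claw":0},{"tx":0,"ty":0,"tz":0,"spin":-1,"claw":0},{"tx":0,"ty":0,"tz":0,"spin":-1,"claw":0},{"tx":0,"ty":0,"tz":0,"spin":-1,"claw":0},{"tx":0,"ty":0,"tz":0,"spin":-1,"claw":0},{"tx":0,"ty":0,"tz":0,"spin":-1,"claw":0},{"tx":0,"ty":0,"tz":0,"spin":-1,"claw":0}]'
```

```text
time_s: 5.8
tool_pos: [0.5153, 0.1737, 0.0495]
tool_rot: [180.0, 0.0, 0.0]
force: [-0.0, 0.1, 0.2]
grip_width: 0.0312
grasp_force: 5.0
time_s: 7.05
tool_pos: [0.5153, 0.1737, 0.0495]
tool_rot: [180.0, 0.0, 28.1]
force: [0.6, -0.2, 0.2]
grip_width: 0.0868
grasp_force: 0.0
```

```bash
python3 -m pendant '[{"tx":0,"ty":0,"tz":0,"spin":-1,"claw":0},{"tx":0,"ty":0,"tz":0,"spin":-1,"claw":0},{"tx":0,"ty":0,"tz":0,"spin":-1,"claw":0},{"tx":0,"ty":0,"tz":0,"spin":-1,"claw":0},{"tx":0,"ty":0,"tz":0,"spin":-1,"claw":0},{"tx":0,"ty":0,"tz":0,"spin":-1,"claw":0},{"tx":0,"ty":0,"tz":0,"spin":-1,"claw":0},{"tx":0,"ty":0,"tz":0,"spin":-1,"claw":0},{"tx":0,"ty":0,"tz":0,"spin":-1,"claw":0},{"tx":0,"ty":0,"tz":0,"spin":-1,"claw":0}]'
python3 -m pendant '[{"tx":0,"ty":0,"tz":0,"spin":-1,"claw":0},{"tx":0,"ty":0,"tz":0,"spin":-1,"claw":0},{"tx":0,"ty":0,"tz":0,"spin":-1,"claw":0},{"tx":0,"ty":0,"tz":0,"spin":-1,"claw":0},{"tx":0,"ty":0,"tz":0,"spin":-1,"claw":0},{"tx":0,"ty":0,"tz":0,"spin":-0.5,"claw":0},{"tx":0,"ty":0,"tz":0,"spin":0,"claw":0},{"tx":0,"ty":0,"tz":0,"spin":0,"claw":1},{"tx":0,"ty":0,"tz":0,"spin":0,"claw":1},{"tx":0,"ty":0,"tz":0,"spin":0,"claw":1}]'
python3 -m pendant '[{"tx":0,"ty":0,"tz":0,"spin":0,"claw":1},{"tx":0,"ty":0,"tz":0,"spin":0,"claw":1},{"tx":0,"ty":0,"tz":0,"spin":0,"claw":1},{"tx":0,"ty":0,"tz":0,"spin":0,"claw":1}]'
```

```text
time_s: 8.3
tool_pos: [0.5153, 0.1738, 0.0495]
tool_rot: [180.0, 0.0, 68.1]
force: [0.5, 0.2, 0.4]
grip_width: 0.0867
grasp_force: 0.0
time_s: 9.55
tool_pos: [0.5153, 0.1738, 0.0495]
tool_rot: [180.0, 0.0, 90.0]
force: [-0.1, 0.2, 0.0]
grip_width: 0.0647
grasp_force: 0.0
time_s: 10.05
tool_pos: [0.5157, 0.1737, 0.0496]
tool_rot: [180.0, -0.0, 90.0]
force: [1.4, 0.5, 0.2]
grip_width: 0.0313
grasp_force: 5.0
```

```bash
python3 -m pendant '[{"tx":0,"ty":0,"tz":0,"spin":0,"claw":1},{"tx":0,"ty":0,"tz":0,"spin":0,"claw":1},{"tx":0,"ty":0,"tz":-0.3,"spin":0,"claw":1},{"tx":0,"ty":0,"tz":-0.7,"spin":0,"claw":1},{"tx":-0.5,"ty":-0.05,"tz":0,"spin":0,"claw":1},{"tx":-0.6,"ty":0,"tz":0,"spin":0,"claw":1},{"tx":-0.6,"ty":0,"tz":0,"spin":0,"claw":1},{"tx":-0.5,"ty":0,"tz":0,"spin":0,"claw":1},{"tx":-0.26,"ty":0,"tz":0.1,"spin":0,"claw":1},{"tx":0,"ty":0,"tz":0.1,"spin":0,"claw":1}]' 20
python3 -m pendant '[{"tx":0,"ty":0,"tz":0,"spin":0,"claw":1},{"tx":0,"ty":0,"tz":0,"spin":0,"claw":1}]'
python3 - <<'E'
from h import *
for n,(x0,y0,x1,y1) in(("top",(160,200,260,300)),("side",(220,220,340,345))):
    cv2.imwrite(f"pics/{n}w.png",cv2.resize(cams.read_camera(n)[y0:y1,x0:x1,::-1],None,fx=4,fy=4,interpolation=2))
a=cv2.imread("pics/topw.png")[:,:300];b=cv2.imread("pics/sidew.png")
c=np.zeros((500,780,3),np.uint8);c[:400,:300]=a;c[:,300:]=b;cv2.imwrite("pics/w.png",c)
E
```

```text
time_s: 11.3
tool_pos: [0.5126, 0.0501, 0.0893]
tool_rot: [-180.0, 0.0, 89.9]
force: [-0.1, 0.5, -3.5]
grip_width: 0.0309
grasp_force: 20.0
time_s: 11.55
tool_pos: [0.5127, 0.0523, 0.0896]
tool_rot: [-180.0, -0.0, 90.1]
force: [-0.7, 0.3, -3.4]
grip_width: 0.0308
grasp_force: 20.0
```

View pics/w.png

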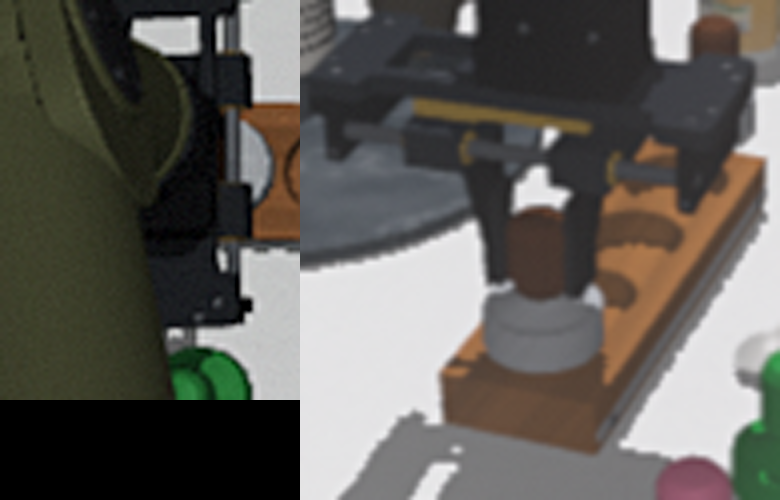

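```bash
python3 - <<'E'
from h import *
p=proj("side",[[.5127,.0523,z] for z in(.04,.06)]);print(p)
for w in(.055,.060):
    e=proj("side",[[.5127+w/2*np.cos(a),.0523+w/2*np.sin(a),z] for z in(.04,.06) for a in np.linspace(0,6.28,60)])
    print(w,e.min(0),e.max(0), e[:60].max(0))
print("observed l/r/bottom",(482-300)/4+220-.4,(605-300)/4+220-.4,373/4+220-.4)
E
python3 -m pendant '[{"tx":0,"ty":0,"tz":0.03,"spin":0,"claw":1},{"tx":0,"ty":0,"tz":0.03,"spin":0,"claw":1},{"tx":0,"ty":0,"tz":0.03,"spin":0,"claw":1},{"tx":0,"ty":0,"tz":0.02,"spin":0,"claw":1},{"tx":0,"ty":0,"tz":0.01,"spin":0,"claw":1},{"tx":0,"ty":0,"tz":0.01,"spin":0,"claw":1},{"tx":0,"ty":0,"tz":0,"spin":0,"claw":1}]'
```

```text
[[280.36693167 304.35621178]
 [279.97300899 295.50396906]]
0.055 [265.4228107 287.8515198] [294.74017191 312.53111318] [294.74017191 312.53111318]
0.06 [264.09546734 287.17403638] [296.04424535 313.29458232] [296.04424535 313.29458232]
observed l/r/bottom 265.1 295.85 312.85
time_s: 12.52
tool_pos: [0.5128, 0.0507, 0.083]
tool_rot: [-180.0, 0.0, 90.0]
force: [0.6, 0.9, -3.2]
grip_width: 0.0305
grasp_force: 20.0
```

```bash
python3 - <<'E'
from h import *
np.set_printoptions(precision=4,suppress=True)
S=lambda p:((p[0]+.5)/4-.5+225,(p[1]+.5)/4-.5+245)
for q in [(223,253),(268,196),(312,138.5),(356,84)]:print(plane("side",S(q),.032))
E
python3 -m pendant '[{"tx":0,"ty":0,"tz":0.01,"spin":0,"claw":1},{"tx":0,"ty":0,"tz":0.01,"spin":0,"claw":1},{"tx":0,"ty":0,"tz":0.01,"spin":0,"claw":1},{"tx":0,"ty":0,"tz":0.01,"spin":0,"claw":1}]'
```

```text
[0.5129 0.0525 0.032 ]
[ 0.5096 -0.0017  0.032 ]
[ 0.5065 -0.0613  0.032 ]
[ 0.5021 -0.1237  0.032 ]
time_s: 13.02
tool_pos: [0.513, 0.0508, 0.0815]
tool_rot: [-180.0, 0.0, 90.0]
force: [-2.2, 0.7, 4.8]
grip_width: 0.0311
grasp_force: 20.0
```

```bash
python3 -m pendant '[{"tx":0,"ty":0,"tz":0,"spin":0,"claw":1},{"tx":0,"ty":0,"tz":-0.1,"spin":0,"claw":1},{"tx":-0.2,"ty":-0.06,"tz":-0.1,"spin":0,"claw":1},{"tx":-0.5,"ty":0,"tz":0,"spin":0,"claw":1},{"tx":-0.37,"ty":0,"tz":0,"spin":0,"claw":1},{"tx":0,"ty":0,"tz":0.05,"spin":0,"claw":1},{"tx":0,"ty":0,"tz":0.05,"spin":0,"claw":1},{"tx":0,"ty":0,"tz":0.03,"spin":0,"claw":1},{"tx":0,"ty":0,"tz":0.02,"spin":0,"claw":1},{"tx":0,"ty":0,"tz":0,"spin":0,"claw":1}]'
```

```text
time_s: 14.28
tool_pos: [0.5098, -0.0023, 0.0834]
tool_rot: [-180.0, -0.0, 90.1]
force: [-0.3, -0.9, -3.4]
grip_width: 0.0308
grasp_force: 20.0
```

```bash
python3 -m pendant '[{"tx":0,"ty":0,"tz":0.01,"spin":0,"claw":1},{"tx":0,"ty":0,"tz":0.01,"spin":0,"claw":1},{"tx":0,"ty":0,"tz":0.01,"spin":0,"claw":1}]'
```

```text
time_s: 14.65
tool_pos: [0.5098, -0.0027, 0.082]
tool_rot: [-180.0, 0.0, 90.0]
force: [0.2, 0.1, -2.8]
grip_width: 0.0309
grasp_force: 20.0
```

```bash
python3 -m pendant '[{"tx":0,"ty":0,"tz":0.01,"spin":0,"claw":1},{"tx":0,"ty":0,"tz":0,"spin":0,"claw":1}]'; python3 -m pendant '[{"tx":0,"ty":0,"tz":0.01,"spin":0,"claw":1},{"tx":0,"ty":0,"tz":0,"spin":0,"claw":1}]'
```

```text
time_s: 14.9
tool_pos: [0.5099, -0.0028, 0.0816]
tool_rot: [-180.0, 0.0, 90.0]
force: [0.3, 0.4, -1.1]
grip_width: 0.0312
grasp_force: 20.0
time_s: 15.15
tool_pos: [0.51, -0.0028, 0.0815]
tool_rot: [180.0, 0.0, 90.0]
force: [-1.8, -0.5, 4.7]
grip_width: 0.0309
grasp_force: 20.0
```

```bash
python3 -m pendant '[{"tx":0,"ty":0,"tz":-0.1,"spin":0,"claw":1},{"tx":-0.2,"ty":-0.06,"tz":-0.1,"spin":0,"claw":1},{"tx":-0.5,"ty":0,"tz":0,"spin":0,"claw":1},{"tx":-0.5,"ty":0,"tz":0,"spin":0,"claw":1},{"tx":0,"ty":0,"tz":0.05,"spin":0,"claw":1},{"tx":0,"ty":0,"tz":0.05,"spin":0,"claw":1},{"tx":0,"ty":0,"tz":0.03,"spin":0,"claw":1},{"tx":0,"ty":0,"tz":0.03,"spin":0,"claw":1},{"tx":0,"ty":0,"tz":0.01,"spin":0,"claw":1},{"tx":0,"ty":0,"tz":0.01,"spin":0,"claw":1}]'; python3 -m pendant '[{"tx":0,"ty":0,"tz":0.01,"spin":0,"claw":1},{"tx":0,"ty":0,"tz":0,"spin":0,"claw":1}]'
```

```text
time_s: 16.4
tool_pos: [0.5069, -0.0625, 0.082]
tool_rot: [180.0, 0.0, 90.0]
force: [-0.3, -0.9, -3.4]
grip_width: 0.0309
grasp_force: 20.0
time_s: 16.65
tool_pos: [0.5069, -0.0627, 0.0816]
tool_rot: [180.0, 0.0, 90.0]
force: [-0.1, 0.1, -3.5]
grip_width: 0.0309
grasp_force: 20.0
```

```bash
python3 -m pendant '[{"tx":0,"ty":0,"tz":0.01,"spin":0,"claw":1},{"tx":0,"ty":0,"tz":0,"spin":0,"claw":1}]'
```

```text
time_s: 16.9
tool_pos: [0.507, -0.0628, 0.0815]
tool_rot: [180.0, 0.0, 90.0]
force: [-1.0, 0.5, 2.5]
grip_width: 0.031
grasp_force: 20.0
```

The tamper rests on wells 0 to 2. The foot measures about 58 mm across in the side view, so its place is well 3.

```bash
python3 -m pendant '[{"tx":0,"ty":0,"tz":-0.1,"spin":0,"claw":1},{"tx":-0.3,"ty":-0.06,"tz":-0.1,"spin":0,"claw":1},{"tx":-0.5,"ty":0,"tz":0,"spin":0,"claw":1},{"tx":-0.5,"ty":0,"tz":0,"spin":0,"claw":1},{"tx":0,"ty":0,"tz":0.05,"spin":0,"claw":1},{"tx":0,"ty":0,"tz":0.05,"spin":0,"claw":1},{"tx":0,"ty":0,"tz":0.03,"spin":0,"claw":1},{"tx":0,"ty":0,"tz":0.02,"spin":0,"claw":1},{"tx":0,"ty":0,"tz":0,"spin":0,"claw":1},{"tx":0,"ty":0,"tz":0,"spin":0,"claw":1}]'; python3 -c "
from cell import env
o=env.get_obs();print(o['force'],o['wrist_torque'])"
python3 -m pendant '[{"tx":0,"ty":0,"tz":0.01,"spin":0,"claw":1},{"tx":0,"ty":0,"tz":0.01,"spin":0,"claw":1},{"tx":0,"ty":0,"tz":0.01,"spin":0,"claw":1},{"tx":0,"ty":0,"tz":0.01,"spin":0,"claw":1},{"tx":0,"ty":0,"tz":0,"spin":0,"claw":1}]'; python3 -c "
from cell import env
o=env.get_obs();print(o['force'],o['wrist_torque'])"
```

```text
time_s: 18.15
tool_pos: [0.5039, -0.1276, 0.0836]
tool_rot: [180.0, 0.0, 90.0]
force: [-0.6, 0.0, -2.6]
grip_width: 0.031
grasp_force: 20.0
[-0.60675496  0.03198586 -2.55169277] [-0.02554855 -0.09731529 -0.06212406]
time_s: 18.77
tool_pos: [0.5039, -0.1278, 0.0816]
tool_rot: [-180.0, 0.0, 90.0]
force: [-0.1, 0.2, -1.7]
grip_width: 0.0308
grasp_force: 20.0
[-0.08260772  0.22119995 -1.7175191 ] [-0.02366572 -0.04683343  0.00366379]
```

```bash
python3 -m pendant '[{"tx":0,"ty":0,"tz":0.01,"spin":0,"claw":1},{"tx":0,"ty":0,"tz":0,"spin":0,"claw":1}]'; python3 -c "
from cell import env
o=env.get_obs();print(o['force'],o['wrist_torque'])";  python3 -m pendant '[{"tx":0,"ty":0,"tz":0.01,"spin":0,"claw":1},{"tx":0,"ty":0,"tz":0,"spin":0,"claw":1}]'; python3 -c "
from cell import env
o=env.get_obs();print(o['force'],o['wrist_torque'])"
```

```text
time_s: 19.02
tool_pos: [0.504, -0.128, 0.0814]
tool_rot: [180.0, 0.0, 90.0]
force: [-0.4, -0.7, 1.2]
grip_width: 0.031
grasp_force: 20.0
[-0.38100514 -0.74861367  1.18090644] [-0.11885393  0.23318628  0.04550374]
time_s: 19.27
tool_pos: [0.5041, -0.1283, 0.0811]
tool_rot: [180.0, 0.1, 90.0]
force: [-1.9, -1.8, 5.7]
grip_width: 0.0308
grasp_force: 20.0
[-1.9204977  -1.8325338   5.72055348] [-0.33225657  0.59117827  0.03296091]
```

```bash
python3 -m pendant '[{"tx":0,"ty":0,"tz":-0.04,"spin":0,"claw":1},{"tx":0,"ty":0.03,"tz":0,"spin":0,"claw":1},{"tx":0,"ty":0,"tz":0.02,"spin":0,"claw":1},{"tx":0,"ty":0,"tz":0.01,"spin":0,"claw":1},{"tx":0,"ty":0,"tz":0.01,"spin":0,"claw":1},{"tx":0,"ty":0,"tz":0,"spin":0,"claw":1}]'; python3 -c "
from cell import env
o=env.get_obs();print(o['force'],o['wrist_torque'])"
```

```text
time_s: 20.02
tool_pos: [0.5055, -0.128, 0.081]
tool_rot: [180.0, 0.0, 90.0]
force: [-2.4, -0.3, 4.6]
grip_width: 0.0312
grasp_force: 20.0
[-2.36980481 -0.28830814  4.56761014] [-0.08597435  0.40508791  0.01815659]
```

```bash
python3 -m pendant '[{"tx":0,"ty":0,"tz":-0.04,"spin":0,"claw":1},{"tx":0,"ty":0.03,"tz":0,"spin":0,"claw":1},{"tx":0,"ty":0,"tz":0.02,"spin":0,"claw":1},{"tx":0,"ty":0,"tz":0.01,"spin":0,"claw":1},{"tx":0,"ty":0,"tz":0.01,"spin":0,"claw":1},{"tx":0,"ty":0,"tz":0,"spin":0,"claw":1}]'; python3 -c "
from cell import env
o=env.get_obs();print(o['force'],o['wrist_torque'])"
```

```text
time_s: 20.78
tool_pos: [0.5069, -0.1279, 0.0812]
tool_rot: [-180.0, 0.0, 90.0]
force: [-2.8, 0.3, 6.0]
grip_width: 0.0308
grasp_force: 20.0
[-2.8180119   0.32250496  5.96439467] [0.00094243 0.50912043 0.03578467]
```

```bash
cat > ft.py <<'E'
from h import *
np.set_printoptions(precision=3,suppress=True)
A=[]
for k in range(8):
    im=cams.read_camera("side");o=env.get_obs();A.append(np.r_[o["force"],o["wrist_torque"],1e3*o["tool_pos"]])
A=np.array(A);print(A.mean(0),A.std(0)[:6],o["time_s"])
E
cat > v.py <<'E'
import sys
from ft import *
cv2.imwrite(f"pics/{sys.argv[1]}.png",cv2.resize(im[200:320,250:390,::-1],None,fx=5,fy=5,interpolation=2))
x,y,z=o["tool_pos"]
for w in(.053,.058):
    e=proj("side",[[x+w/2*np.cos(a),y+w/2*np.sin(a),z-.0495] for a in np.linspace(0,6.28,60)]);print(w,(e.min(0)-[250,200])*5,(e.max(0)-[250,200])*5)
E
python3 v.py w3
```

```text
[  -3.037   -0.24     5.125    0.006    0.515    0.038  506.903 -127.957
   81.176] [0.609 0.432 0.331 0.026 0.038 0.042] 21.175
0.053 [250.959 294.095] [370.806 352.602]
0.058 [245.3   291.448] [376.461 355.48 ]
```

View pics/w3.png

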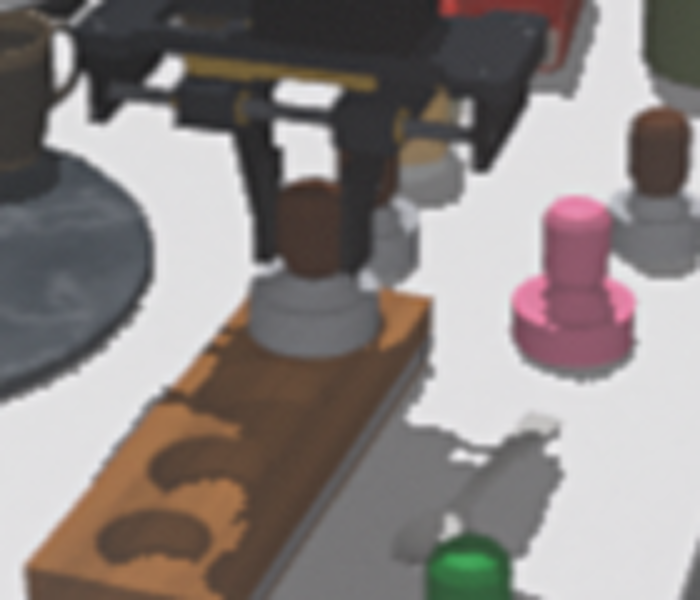

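```bash
python3 - <<'E'
from h import *
np.set_printoptions(precision=1,suppress=True)
st=np.array([[40,127],[40,-127],[-40,-127],[-40,127]],np.float32)
sc=np.array([(122,277),(318,38),(445,60),(277,305)],np.float32)
H=cv2.getPerspectiveTransform(st,sc)
tc=np.array([(262,60),(694,72),(691,207),(255,197)],np.float32);Ht=cv2.getPerspectiveTransform(st,tc)
t=np.linspace(0,2*np.pi,200)
for y,d in((94.5,46.4),(39,51.4),(-21.5,56.4),(-87,61.4)):
    P=np.c_[d/2*np.cos(t),y+d/2*np.sin(t)].astype(np.float32)[None]
    e=cv2.perspectiveTransform(P,H)[0];f=cv2.perspectiveTransform(P,Ht)[0];print("side l,t,r",e.min(0),e.max(0)[0],"top l t",f.min(0),f.max(0))
# foot seen (5x crop) -> 4x crop
foot=(np.array([314.5,323])/5+[250,200]-[225,245])*4
print(foot,cv2.perspectiveTransform(foot.astype(np.float32)[None,None],np.linalg.inv(H)))
E
```

```text
side l,t,r [179.  227.8] 274.55023 top l t [274.6  90.1] [354.9 169.4]
side l,t,r [220.5 169.1] 320.8936 top l t [366.2  88.4] [454.5 176. ]
side l,t,r [262.1 111.2] 366.3811 top l t [465.7  86.9] [561.9 182.7]
side l,t,r [303.3  54.8] 410.61124 top l t [573.   85.7] [676.9 189.6]
[351.6  78.4] [[[  4.2 -88.7]]]
```

```bash
python3 -m pendant '[{"tx":0,"ty":0,"tz":-0.04,"spin":0,"claw":1},{"tx":0.035,"ty":-0.05,"tz":0,"spin":0,"claw":1},{"tx":0,"ty":0,"tz":0.02,"spin":0,"claw":1},{"tx":0,"ty":0,"tz":0.01,"spin":0,"claw":1},{"tx":0,"ty":0,"tz":0.01,"spin":0,"claw":1},{"tx":0,"ty":0,"tz":0.01,"spin":0,"claw":1},{"tx":0,"ty":0,"tz":0,"spin":0,"claw":1}]'; python3 ft.py
```

```text
time_s: 22.05
tool_pos: [0.5042, -0.1265, 0.0809]
tool_rot: [-180.0, 0.1, 90.0]
force: [-3.9, -0.5, 7.8]
grip_width: 0.0307
grasp_force: 20.0
[  -3.846   -0.665    7.212    0.007    1.07     0.054  504.201 -126.553
   80.851] [0.507 0.689 0.289 0.021 0.022 0.03 ] 22.45
```

```bash
python3 -m pendant '[{"tx":0,"ty":0,"tz":-0.05,"spin":0,"claw":1},{"tx":-0.065,"ty":0.03,"tz":0,"spin":0,"claw":1},{"tx":0,"ty":0,"tz":0.02,"spin":0,"claw":1},{"tx":0,"ty":0,"tz":0.01,"spin":0,"claw":1},{"tx":0,"ty":0,"tz":0.01,"spin":0,"claw":1},{"tx":0,"ty":0,"tz":0.01,"spin":0,"claw":1},{"tx":0,"ty":0,"tz":0,"spin":0,"claw":1}]'; python3 ft.py
```

```text
time_s: 23.32
tool_pos: [0.5057, -0.1293, 0.08]
tool_rot: [-180.0, 0.0, 90.0]
force: [0.2, -1.1, -1.9]
grip_width: 0.0307
grasp_force: 20.0
[  -0.467   -0.71    -3.009   -0.232    0.057    0.007  505.745 -129.285
   79.99 ] [0.629 0.324 0.391 0.033 0.019 0.031] 23.725
```

It has started to enter (1.5 mm below contact height, no load). Continuing gently.

```bash
python3 -m pendant '[{"tx":0,"ty":0,"tz":0.02,"spin":0,"claw":1},{"tx":0,"ty":0,"tz":0.02,"spin":0,"claw":1},{"tx":0,"ty":0,"tz":0.01,"spin":0,"claw":1},{"tx":0,"ty":0,"tz":0,"spin":0,"claw":1}]'; python3 ft.py
```

```text
time_s: 24.22
tool_pos: [0.5059, -0.1294, 0.0775]
tool_rot: [180.0, 0.0, 90.0]
force: [-0.4, -1.9, -1.8]
grip_width: 0.0312
grasp_force: 20.0
[  -0.734   -1.451   -2.838   -0.367    0.058   -0.003  505.867 -129.282
   77.533] [0.709 0.513 0.326 0.031 0.014 0.032] 24.625
```

```bash
python3 -m pendant '[{"tx":-0.015,"ty":0,"tz":0.02,"spin":0,"claw":1},{"tx":0,"ty":0,"tz":0.02,"spin":0,"claw":1},{"tx":0,"ty":0,"tz":0.02,"spin":0,"claw":1},{"tx":0,"ty":0,"tz":0.02,"spin":0,"claw":1},{"tx":0,"ty":0,"tz":0.02,"spin":0,"claw":1},{"tx":0,"ty":0,"tz":0,"spin":0,"claw":1}]'; python3 ft.py
```

```text
time_s: 25.38
tool_pos: [0.5059, -0.1298, 0.0724]
tool_rot: [-180.0, -0.0, 90.0]
force: [1.0, -0.5, -3.3]
grip_width: 0.0309
grasp_force: 20.0
[  -0.241   -0.033   -2.543   -0.016   -0.096    0.012  505.913 -129.925
   72.557] [0.526 0.415 0.41  0.026 0.022 0.028] 25.775
```

```bash
python3 -m pendant '[{"tx":0,"ty":0,"tz":0.02,"spin":0,"claw":1},{"tx":0,"ty":0,"tz":0.02,"spin":0,"claw":1},{"tx":0,"ty":0,"tz":0.02,"spin":0,"claw":1},{"tx":0,"ty":0,"tz":0.02,"spin":0,"claw":1},{"tx":0,"ty":0,"tz":0.02,"spin":0,"claw":1},{"tx":0,"ty":0,"tz":0.02,"spin":0,"claw":1},{"tx":0,"ty":0,"tz":0.02,"spin":0,"claw":1},{"tx":0,"ty":0,"tz":0.02,"spin":0,"claw":1},{"tx":0,"ty":0,"tz":0,"spin":0,"claw":1}]'; python3 ft.py
```

```text
time_s: 26.9
tool_pos: [0.5058, -0.13, 0.0645]
tool_rot: [-180.0, 0.0, 90.0]
force: [0.7, 0.0, -2.6]
grip_width: 0.0308
grasp_force: 20.0
[  -0.008    0.045   -2.864   -0.007   -0.106   -0.004  505.887 -129.996
   64.57 ] [0.476 0.406 0.437 0.028 0.025 0.041] 27.3
```

```bash
python3 -m pendant '[{"tx":0,"ty":0,"tz":0.01,"spin":0,"claw":1},{"tx":0,"ty":0,"tz":0.01,"spin":0,"claw":1},{"tx":0,"ty":0,"tz":0,"spin":0,"claw":1}]'; python3 ft.py
```

```text
time_s: 27.68
tool_pos: [0.5059, -0.1299, 0.0636]
tool_rot: [-180.0, 0.0, 90.0]
force: [-0.3, 0.0, -2.4]
grip_width: 0.0309
grasp_force: 20.0
[  -0.552    0.637   -0.724    0.108    0.058   -0.011  505.889 -129.893
   63.623] [0.303 0.502 0.522 0.028 0.023 0.02 ] 28.075
```

```bash
python3 -m pendant '[{"tx":0,"ty":0,"tz":0,"spin":0,"claw":0.7},{"tx":0,"ty":0,"tz":0,"spin":0,"claw":0.3},{"tx":0,"ty":0,"tz":0,"spin":0,"claw":0},{"tx":0,"ty":0,"tz":0,"spin":0,"claw":0},{"tx":0,"ty":0,"tz":-0.3,"spin":0,"claw":0},{"tx":0,"ty":0,"tz":-0.7,"spin":0,"claw":0},{"tx":0,"ty":0,"tz":-1,"spin":0,"claw":0},{"tx":0,"ty":0,"tz":-1,"spin":0,"claw":0},{"tx":0,"ty":0,"tz":-0.5,"spin":0,"claw":0},{"tx":0,"ty":0,"tz":0,"spin":0,"claw":0}]'; python3 v.py fin
```

```text
time_s: 29.32
tool_pos: [0.5074, -0.13, 0.2416]
tool_rot: [179.7, 0.2, 90.0]
force: [-0.2, -0.1, -0.2]
grip_width: 0.0866
grasp_force: 0.0
[   0.145   -0.079   -0.368   -0.018   -0.097   -0.011  505.385 -129.841
  237.859] [0.646 0.432 0.385 0.032 0.035 0.02 ] 29.725
0.053 [248.001 -31.002] [375.418  16.913]
0.058 [241.985 -33.163] [381.431  19.277]
```

View pics/fin.png

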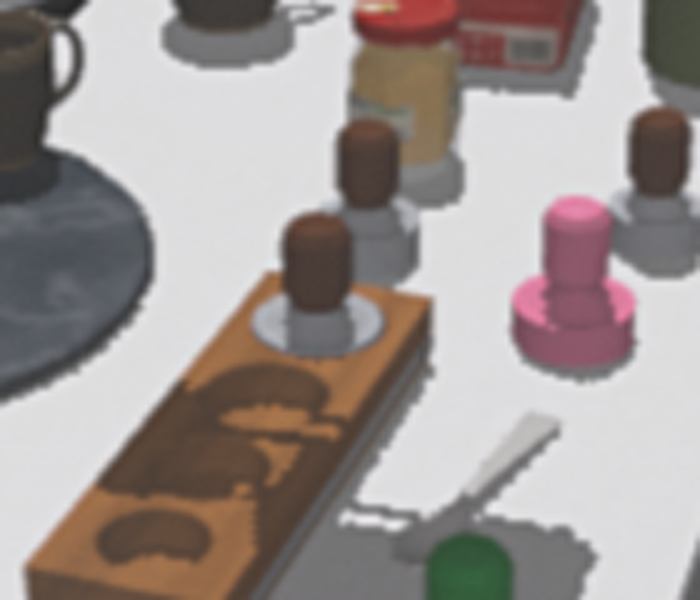

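The tamper stands upright in well 3 at about (318,320), with its foot nearly flush with the stand top. The other two tampers are untouched.

```bash
python3 -c "
from cell import env
print(env.sign_off())"
```

```text
the job is handed in; nothing more can be done
None
```

The left-hand tamper rested on wells 0, 1 and 2 without entering, then went into well 3 (60 mm), where I left it let go, upright and down on the floor; the job was handed in at about 30 s, and the hand-in gave no verdict.

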